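# Open the push-locked hatch on a model wing

### The job

Slide the hatch on the upturned model wing fully open and let go of it. One or two of its three red push-push lock buttons are still locked, and all caps stand at the same height: feel with a light touch which are locked (the cap sinks about 7 mm before it meets firm resistance, against 1 mm when free) and click just those to free them, never pressing a button harder than 25 N.

Things in the scene. Friction and masses are not known exactly. Their poses are not given: they have to be found in the camera images.
- lock_left (a point): centre of the resting cap's top on the lock at the hatch's opening side (wing +y); fixed to the wing, it does not sink with the cap. Lock: grey housing 36 x 36 x 18 mm on the wing, red round cap 25 mm across, 20 mm above the housing. Axes are the wing's: z up, +y the way the hatch opens (left seen from the robot), x away from the robot. The cap always rises back to the same height.
- lock_middle (a point): same point on the middle lock, 55 mm from each neighbour along y. In all locks a weak spring (1 N, growing to 1.7 N) lets the cap sink until it meets the plunger: 1 mm down if FREE, 7 mm if LOCKED. The plunger resists with 4 N when free, 6.5 N when locked (cap spring not counted), and slightly more the faster it is pushed.
- lock_right (a point): same point on the right lock (wing -y). In all locks, pressing the cap past its trip point (12 mm down, about 9.5 N in all, that is 5 mm past where a locked plunger is met) and letting it rise swaps free and locked; a hard stop follows at 15 mm. A press that ends above 10 mm changes nothing.
- hatch_grip (a point): centre of the orange upright grip rib on the hatch: 44 mm long along x, 12 mm thick along y (the sliding direction), top 15 mm above, panel 16 mm below this point. Axes are the wing's; the hatch opens along +y. It rubs with about 2 N; a lock still locked stops it after 1.5 mm. When closed it lies 67 mm nearer the robot than lock_middle, at the same y.
- hatch_panel (a joint): how far the hatch has slid open, m: 0 closed, 0.080 fully open
- wing: the upturned wing panel, pale blue-green, 280 x 380 mm, fixed; its upper surface is 70 mm above this origin, which lies under its middle
- screwdriver: bystander: red-handled screwdriver, 150 mm, lying along x on the wing's left end (+y), clear of the hatch's way; leave it alone
- hex_key: bystander: steel hex key, 90 mm, lying on the wing's edge beyond the locks, 6 mm thick; leave it alone
- glue_bottle: bystander: white bottle, 44 mm across, 120 mm tall, on the bench to the right of the wing; leave it alone
- model_wheel: bystander: black model wheel, 96 mm across, 34 mm tall, on the bench to the left of the wing; leave it alone

How it is judged (in metres and radians):
At the end, for the whole second after the job is handed in: the hatch stands at least 72 mm open (its full travel is 80 mm), at rest and let go (value of joint hatch_panel above 0.072 m and velocity of joint hatch_panel below 0.005 m/s); the robot touches nothing.
It fails at once if a lock button is pressed with more than 25 N (contact force between the fingers and anything else above 25 N and (horizontal distance between the grasp point and lock_left below 0.028 m or horizontal distance between the grasp point and lock_middle below 0.028 m or horizontal distance between the grasp point and lock_right below 0.028 m)).
It fails at once if a bystander is pushed more than 30 mm (distance of any of screwdriver, hex_key, glue_bottle, model_wheel from where it was at the start of the episode above 0.03 m).
It also fails if it takes over 54 s, if anything falls off the work surface, if the arm or the gripper's body presses on something with over 40 N, if the wrist force passes 120 N, or if a joint passes its speed limit or range.

### The arm

A 6-joint arm with a two-finger parallel gripper is mounted at the origin on the work surface. World frame = base frame: x ahead of the robot, y to its left, z up, the work surface at z = 0. Lengths are in m, angles in degrees, forces in N, time in s.
With the tool pointing down it reaches from about 0.3 to 0.75 m from the base axis. Payload 8.5 kg.
Tool frame: the origin (TCP) lies at the very end of the fingers, on their centre line; the grasp point (between the pads) lies 19 mm behind it (grip_depth is the distance from the TCP to the grasp point, in m); z points along the fingers, y is the direction in which the jaws open and shut (so a half turn about z gives the same grasp; the last joint's range is limited). The gripper opens to 85 mm and grips with 20 to 120 N. Pads are 22 mm wide; open, the fingers measure 114 mm over their backs; the gripper's body (76 mm by 85 mm) begins 54 mm behind the grasp point. The pads swing forward as they close: fully open they stand 13 mm farther back than shut.
Start: joints at [55.388, 21.807, 74.336, -0, 83.858, -12.336], TCP at [0.208, 0.509, 0.231] pointing down, gripper open.
Joint ranges: [-178.18, 178.18], [-50.72, 133.34], [12.68, 142.11], [-81.47, 261.47], [9.98, 163.14], [-165.26, 165.26]. Speed limits (degrees/s): [136.94, 136.94, 180, 180, 180, 180].

### API

Orientations are given as a 3x3 rotation matrix whose columns are the frame's x, y, z axes.
In Python, from rig import observe, get_image, close_job, silhouettes, grip_depth gives the robot as it stands. The module is installed in compiled form; this text tells all that it offers.
- The arm moves only by the shell command python3 -m crank 'ROWS' [FORCE]. ROWS is a JSON object of lists of equal length, an entry for each row: "slide": the shift along the tool's x, y, z in m, a list of three; "roll": the turn about the tool's z in rad; "grip": the finger opening in m, from 0 to 0.0854. A call has exactly 8 rows; each row is the pose to reach, as a shift and turn from the pose commanded when the call began, along the tool's axes at that moment; what a row does not reach only later rows make up. A row lasts 1/10 s, in which the tool goes at most 50 mm and 8.59 degrees, less where a joint would pass 70% of its speed; a pose out of reach is approached as far as the arm can. A call with a gripper value outside its range is refused whole. The fingers move at their own pace and stop on an object; FORCE is the grip in N (left out, the last holds). Time passes only in rows, so rows that repeat a pose let the fingers close, or fill a call up. It gives the time, the measured TCP pose, the force and the opening at its end, in the units of the state.
- observe(): the state, without advancing time (a new reading comes with each control period).
- get_image(name): name is "scene" or "top" or "wrist"; returns a dict with "frame" (480x640x3 uint8, red, green, blue), "fx", "fy", "cx", "cy" (pixels), "D" ([k1, k2, p1, p2, k3] as OpenCV has them; the pictures are not rectified), "xyz" and "rotation" of the camera in the world. Camera axes: x right, y down, z forward; pixel columns grow to the right and rows downward; lengths in m; the calibration is good to about 2 mm. A picture is of the moment at which its call begins. There is no depth.
- close_job(): hands the job in, once; it reports no verdict.
Trained networks look in a picture, given as the dict that the camera call returned (one of the last four; its "shot" number tells which), for a name from the list of things; names that differ only in an ending like _2 or _b are one class to them, and where a whole thing is asked for, a point or a joint stands for the part that bears it (a point fixed in the world has none). Each returns a list of dicts, best first, with "confidence" (0 to 1); they miss things now and then, are a little off and sometimes report something else, mostly with a low value. They report only what shows in the picture. A call takes as long as a camera call.
- silhouettes(target, picture): "pixels" (480x640 bool, what is visible of it) and "box" ([centre column, centre row, width, height] in pixels, round what is visible of it).
The state is a dict: "time_s": time; "q": joint angles; "qvel": joint speeds; "joint_efforts": joint torques, N m; "position": TCP position; "tool_rot": TCP orientation; "ft_force": force on the tool from outside, world axes, zero at the start; "wrist_torque": the same for the moment, N m; "grip_width": finger opening in m.
Only numpy, scipy, OpenCV 4.12 (cv2) and the standard library are available. Lean on these libraries where they do the work, as an engineer would, in place of code of your own. Each camera call takes 0.05 s, during which the arm holds its last target.

## Working session

There is one attempt and no reset: what is moved stays moved. The work goes in short steps, Python scripts to look and compute and a shell command to move; the robot and the scene stay as the last step left them, time stands still between calls to the robot, and variables do not carry over. Pictures are saved under pics/ and viewed, and the job is handed in when it is done.

```bash
mkdir -p pics
cat > h.py <<'E'
import numpy as np,cv2
from rig import *
def save(n,fn):
    p=get_image(n); cv2.imwrite('pics/'+fn,p['frame'][:,:,::-1]); return p
def ray(p,uv):
    K=np.array([[p['fx'],0,p['cx']],[0,p['fy'],p['cy']],[0,0,1]])
    a=cv2.undistortPoints(np.array([[uv]],float),K,np.array(p['D'],float))[0,0]
    R=np.array(p['rotation']); return np.array(p['xyz']),R@np.array([a[0],a[1],1])
def atz(p,uv,z):
    o,d=ray(p,uv); return o+d*(z-o[2])/d[2]
def proj(p,X):
    K=np.array([[p['fx'],0,p['cx']],[0,p['fy'],p['cy']],[0,0,1]])
    R=np.array(p['rotation']);t=-R.T@np.array(p['xyz'])
    return cv2.projectPoints(np.array(X,float).reshape(-1,1,3),cv2.Rodrigues(R.T)[0],t,K,np.array(p['D'],float))[0][:,0]
E
python3 - <<'E'
from h import *
s=observe();print(s['time_s'],s['position'],np.round(s['tool_rot'],3),s['ft_force'],s['grip_width'],grip_depth)
for n in('scene','top'):
    p=save(n,n+'1.png');print(n,p['xyz'],np.round(p['rotation'],2).tolist())
    for t in('lock_left','lock_middle','lock_right','hatch_grip','wing','hatch_panel'):
        for r in silhouettes(t,p)[:3]:
            m=r['pixels'];v,u=np.nonzero(m);print(t,round(r['confidence'],2),np.round(r['box'],1),m.sum(),u.mean().round(1),v.mean().round(1))
E
```

```text
0.0 [0.20831816 0.50868404 0.23070552] [[-0.925  0.379 -0.001]
 [ 0.379  0.925 -0.001]
 [ 0.    -0.001 -1.   ]] [-0.53390064 -0.73078122 -0.38506358] 0.08531147746830252 0.0187
scene [1.2614318  0.3264391  0.91704646] [[-0.42, 0.67, -0.62], [0.91, 0.3, -0.3], [-0.01, -0.68, -0.73]]
lock_left 0.64 [312.2 268.7 178.3 112.4] 15494 314.6 266.4
lock_middle 0.85 [310.8 267.1 181.  112.3] 15375 314.6 266.2
lock_right 0.71 [310.3 266.7 172.4 115.8] 16059 314.6 266.5
hatch_grip 0.63 [308.9 250.   67.9  40. ] 2063 307.9 248.2
hatch_grip 0.17 [310.5 266.1 173.4 115.4] 15534 314.6 266.3
wing 0.92 [312.2 264.9 175.1 112.5] 15586 314.7 266.4
hatch_panel 0.71 [308.5 250.8  61.7  40.1] 2050 307.3 248.1
hatch_panel 0.23 [130.2 217.9  27.5  40.4] 598 129.6 219.6
top [ 0.44146025 -0.01630654  1.05365407] [[-0.02, -0.99, 0.14], [-1.0, 0.02, 0.02], [-0.02, -0.14, -0.99]]
lock_left 0.8 [312.9 240.3 195.4 174.1] 19526 312.9 241.9
lock_middle 0.94 [309.6 242.8 197.4 175.5] 20281 312.6 241.6
lock_right 0.7 [312.2 241.4 198.  171.9] 19776 312.9 241.7
hatch_grip 0.64 [323.  241.9  82.4  63.9] 3265 321.5 240.5
wing 0.86 [312.4 241.5 198.5 175.2] 20053 312.6 241.5
hatch_panel 0.82 [321.4 241.3  77.2  66.6] 3292 321.6 240.5
```

View pics/scene1.png

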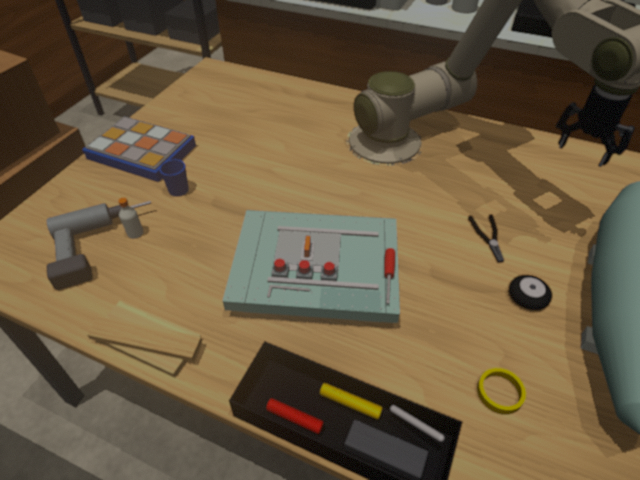

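View pics/top1.png

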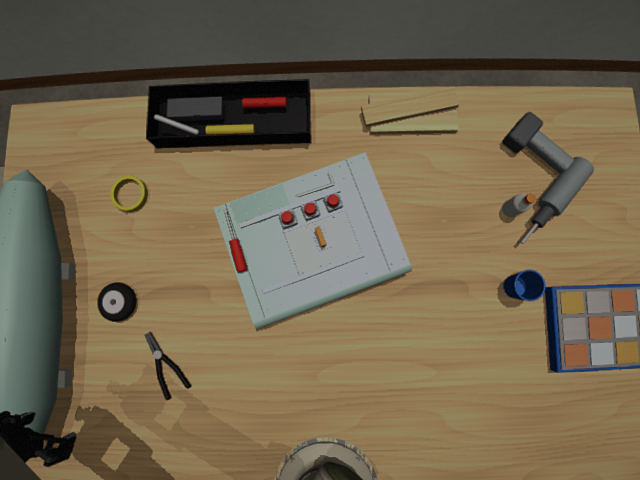

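The scene view shows the wing with its caps at about (280,265), (304,267) and (330,268), and the orange rib at (307,245). In the top view the caps are at (288,217), (310,209) and (333,201), and the rib is at (320,237). Next I'll triangulate these.

```bash
cat > m.py <<'E'
from h import *
ps={n:get_image(n) for n in('top','scene')}
def blobs(p,box,h0,h1):
    h=cv2.cvtColor(p['frame'],cv2.COLOR_RGB2HSV); H=h[...,0].astype(int); H=np.where(H>90,H-180,H)
    m=((H>=h0)&(H<=h1)&(h[...,1]>140)&(h[...,2]>70)).astype(np.uint8)
    k=np.zeros_like(m);k[box[1]:box[3],box[0]:box[2]]=1;m*=k
    n,l,s,c=cv2.connectedComponentsWithStats(m)
    return [(s[i],c[i].round(1)) for i in range(1,n) if s[i][4]>15]
for n,p in ps.items():
    box=(265,180,360,255) if n=='top' else (262,225,350,285)
    for a in(('red',-10,5),('or',7,20)):
        for s,c in blobs(p,box,*a[1:]): 
            print(n,a[0],s,c,'z.108',atz(p,c,.104).round(4),'z.09',atz(p,c,.088).round(4))
def tri(a,b):
    o1,d1=ray(ps['top'],a);o2,d2=ray(ps['scene'],b)
    A=np.stack([d1,-d2],1);t=np.linalg.lstsq(A,o2-o1,rcond=None)[0]
    x,y=o1+t[0]*d1,o2+t[1]*d2;return ((x+y)/2).round(4),np.linalg.norm(x-y).round(4)
for n,p in ps.items():
    b=(200,140,420,340) if n=='top' else (210,190,420,340)
    f=p['frame'][b[1]:b[3],b[0]:b[2],::-1]; cv2.imwrite(f'pics/{n}_z.png',cv2.resize(f,None,fx=3.6,fy=2.9,interpolation=cv2.INTER_CUBIC)[:600,:800])
E
python3 m.py
```

```text
top red [328 195  11  10  89] [332.7 199.5] z.108 [ 0.6627 -0.0305  0.104 ] z.09 [ 0.6664 -0.0308  0.088 ]
top red [305 203  11  11  93] [309.9 207.9] z.108 [0.6448 0.0207 0.104 ] z.09 [0.6482 0.0213 0.088 ]
top red [282 212  11  10  89] [286.7 216.6] z.108 [0.6263 0.0726 0.104 ] z.09 [0.6294 0.0741 0.088 ]
top or [316 227  10  19  89] [319.8 236.4] z.108 [ 5.802e-01 -2.000e-04  1.040e-01] z.09 [5.825e-01 1.000e-04 8.800e-02]
scene red [275 259  10   9  67] [279.1 263.2] z.108 [ 0.6655 -0.0284  0.104 ] z.09 [ 0.6538 -0.0354  0.088 ]
scene red [300 261   9   8  66] [304.  264.7] z.108 [0.647  0.0235 0.104 ] z.09 [0.6349 0.0175 0.088 ]
scene red [324 262  10   9  69] [328.8 266.5] z.108 [0.6294 0.0751 0.104 ] z.09 [0.617  0.0702 0.088 ]
scene or [305 236   5  20  68] [307.1 244.2] z.108 [0.5888 0.0041 0.104 ] z.09 [ 0.5755 -0.0022  0.088 ]
```

```bash
python3 -m crank '{"slide":[[-0.035,-0.015,0],[-0.07,-0.03,0],[-0.105,-0.045,0],[-0.14,-0.06,0],[-0.175,-0.075,0],[-0.21,-0.09,0],[-0.245,-0.105,0],[-0.28,-0.12,0]],"roll":[-0.091,-0.182,-0.273,-0.364,-0.455,-0.546,-0.637,-0.728],"grip":[0,0,0,0,0,0,0,0]}' 40
cat > go.py <<'E'
import sys
from h import *
s=observe();R=np.array(s['tool_rot']);d=np.array(eval(sys.argv[1]))-s['position']
print('R',R.round(3).tolist(),'slide',(R.T@d).round(4),'yaw_y',np.degrees(np.arctan2(R[1,1],R[0,1])).round(2))
E
python3 go.py '[0.628,0.074,0.15]'
```

```text
time_s: 1.6
position: [0.423, 0.2905, 0.2315]
tool_rot: [[-0.942, -0.336, 0.0], [-0.336, 0.942, 0.0], [-0.0, 0.0, -1.0]]
ft_force: [0.5, 0.7, -0.5]
grip_width: 0.0002
R [[-0.942, -0.336, 0.0], [-0.336, 0.942, 0.0], [-0.0, 0.0, -1.0]] slide [-0.1202 -0.2728  0.0815] yaw_y 109.65
```

View pics/top_z.png

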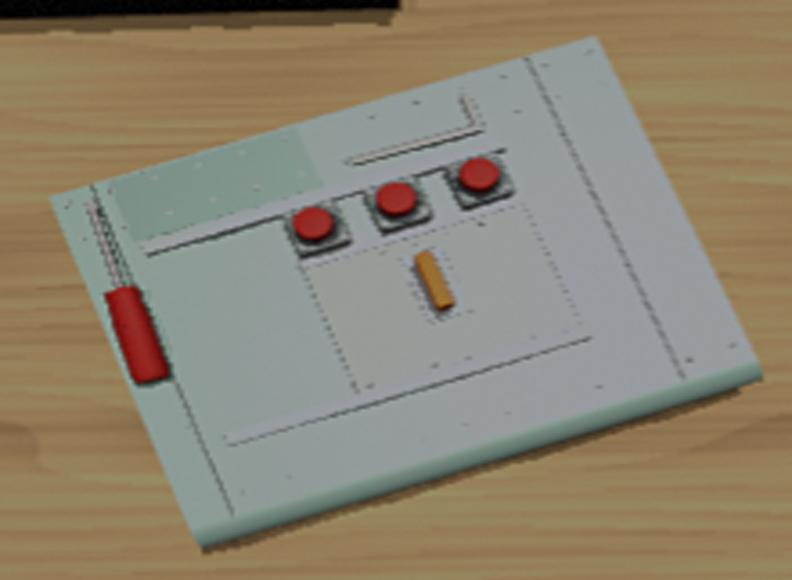

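The zoomed top view shows three red caps, the hatch outline and the rib. The hex key lies beyond the locks and the screwdriver is at the left end, both clear of the hatch's path.

```bash
python3 -m crank '{"slide":[[-0.018,-0.04,0],[-0.036,-0.08,0.01],[-0.054,-0.12,0.02],[-0.072,-0.16,0.03],[-0.09,-0.2,0.045],[-0.106,-0.24,0.06],[-0.12,-0.273,0.08],[-0.12,-0.273,0.1]],"roll":[0,0,0,0,0,0,0,0],"grip":[0,0,0,0,0,0,0,0]}'
python3 - <<'E'
from h import *
p=save('wrist','w1.png');p2=save('scene','s2.png');s=observe();print(s['position'],s['ft_force'],s['time_s'])
for X in([.628,.074,.108],[.646,.022,.108],[.664,-.0295,.108],s['position']):print(proj(p,X),proj(p2,X))
cv2.imwrite('pics/s2z.png',cv2.resize(p2['frame'][180:340,200:420,::-1],None,fx=3.6,fy=3.6))
E
```

```text
time_s: 2.4
position: [0.6286, 0.0705, 0.1299]
tool_rot: [[-0.944, -0.329, 0.001], [-0.329, 0.944, -0.001], [-0.001, -0.001, -1.0]]
ft_force: [-0.1, 0.4, -0.9]
grip_width: 0.0
[0.62515745 0.07344866 0.12828498] [ 0.10222888 -0.09480021 -0.85662214] 2.5
[[321.15754058 291.54577537]] [[328.62302614 264.70148457]]
[[196.74274788 290.91639277]] [[303.5406719  262.99748005]]
[[ 79.45655512 289.62327607]] [[278.86553204 261.37631878]]
[[323.59958384 307.07534463]] [[329.0886853  257.62820037]]
```

View pics/w1.png

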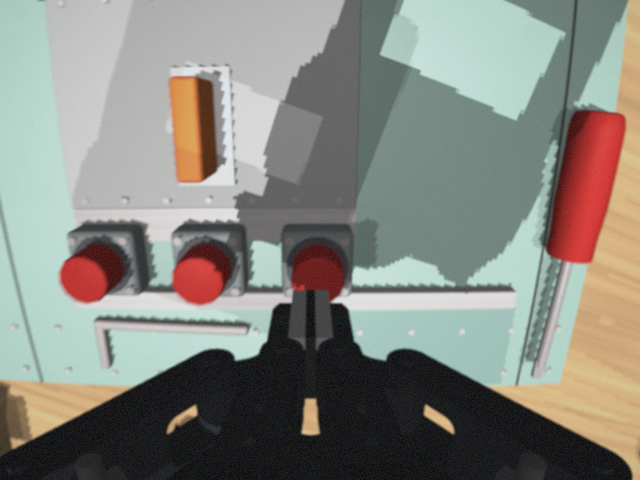

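View pics/s2z.png

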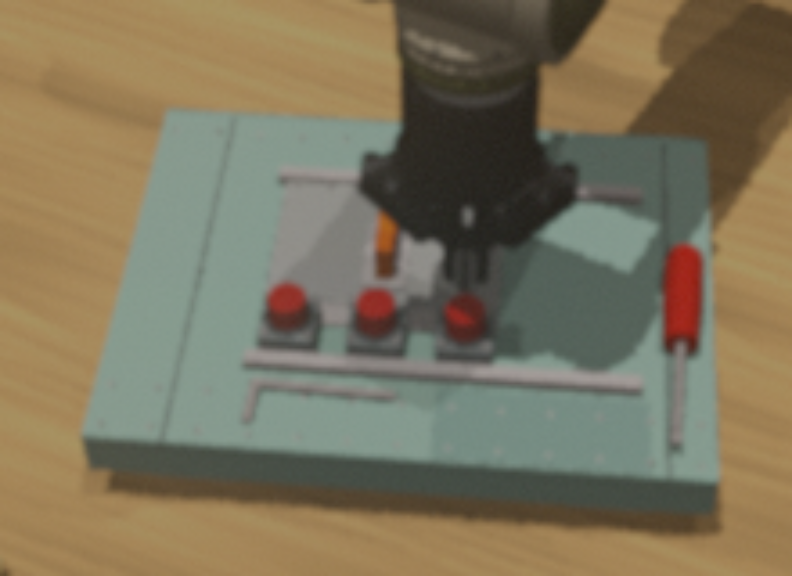

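Run:
```python
from h import *
p=get_image('wrist')
h=cv2.cvtColor(p['frame'],cv2.COLOR_RGB2HSV); H=h[...,0].astype(int); H=np.where(H>90,H-180,H)
m=((H>=-10)&(H<=5)&(h[...,1]>140)&(h[...,2]>50)).astype(np.uint8); m[:,500:]=0
n,l,s,c=cv2.connectedComponentsWithStats(m)
for i in range(1,n):
    if s[i][4]>200: print(s[i],c[i].round(1),[atz(p,c[i],z).round(4).tolist() for z in(.09,.1,.106)])
print(p['xyz'],observe()['position'])
top={'r':(332.7,199.5),'m':(309.9,207.9)};sc={'r':(279.1,263.2),'m':(304,264.7)}
f=p['frame'][200:320,40:380,::-1];cv2.imwrite('pics/wz.png',cv2.resize(f,None,fx=2.3,fy=2.3))
```

```text
[  49  251   65   59 2675] [ 80.2 280.1] [[0.6657, -0.034, 0.09], [0.6595, -0.0295, 0.1], [0.6558, -0.0268, 0.106]]
[ 162  252   60   60 2620] [191.2 281.5] [[0.6473, 0.0191, 0.09], [0.6421, 0.0207, 0.1], [0.6391, 0.0216, 0.106]]
[ 283  252   52   52 1757] [307.5 274.4] [[0.6251, 0.0708, 0.09], [0.6212, 0.0695, 0.1], [0.6188, 0.0687, 0.106]]
[0.55472583 0.04680065 0.27038201] [0.62555434 0.07416073 0.13036315]
```

View pics/wz.png

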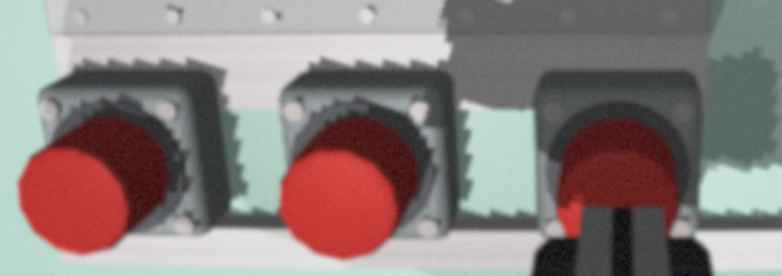

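Run:
```python
from h import *
P={'w':get_image('wrist'),'t':get_image('top'),'s':get_image('scene')}
for uv in((72.2,287),(187,288.7),(308.7,289)): print([atz(P['w'],uv,z).round(4).tolist() for z in(.1,.104,.108)])
# scale: dist R-M vs z
for z in(.098,.102,.106,.11):print(z,np.linalg.norm(atz(P['w'],(72.2,287),z)-atz(P['w'],(187,288.7),z)))
print(observe()['position'],observe()['time_s'])
```

```text
[[0.6665, -0.033, 0.1], [0.6639, -0.0311, 0.104], [0.6613, -0.0292, 0.108]]
[[0.648, 0.0201, 0.1], [0.6459, 0.0207, 0.104], [0.6437, 0.0213, 0.108]]
[[0.6292, 0.0734, 0.1], [0.6275, 0.0728, 0.104], [0.6257, 0.0722, 0.108]]
0.098 0.05683943095878788
0.102 0.05553475318126582
0.106 0.05423007540374375
0.11 0.05292539762622166
[0.62628814 0.07490882 0.13286597] 2.7
```

```bash
cat > avg.py <<'E'
import sys
from h import *
n=int(sys.argv[1]) if len(sys.argv)>1 else 6
F=[];P=[]
for _ in range(n):
    get_image('top');s=observe();F.append(s['ft_force']);P.append(s['position'])
print('t',s['time_s'],'F',np.mean(F,0).round(2),'sd',np.std(F,0).round(2),'P',np.mean(P,0).round(4),'sd',np.std(P,0).round(4))
E
python3 avg.py 10
python3 -m crank '{"slide":[[0,-0.001,0.005],[-0.001,-0.002,0.01],[-0.001,-0.002,0.015],[-0.001,-0.002,0.02],[-0.001,-0.002,0.021],[-0.001,-0.002,0.021],[-0.001,-0.002,0.021],[-0.001,-0.002,0.021]],"roll":[0,0,0,0,0,0,0,0],"grip":[0,0,0,0,0,0,0,0]}'
python3 avg.py 6
```

```text
t 3.2 F [-0.35 -0.22 -0.02] sd [0.29 0.43 0.56] P [0.6261 0.0746 0.132 ] sd [0.0001 0.0002 0.0005]
time_s: 4.0
position: [0.6278, 0.0727, 0.1106]
tool_rot: [[-0.943, -0.333, 0.0], [-0.333, 0.943, -0.0], [-0.0, -0.0, -1.0]]
ft_force: [0.4, 0.2, -0.9]
grip_width: 0.0002
t 4.3 F [ 0.35 -0.09 -0.17] sd [0.53 0.49 0.49] P [0.6278 0.0727 0.1105] sd [0.     0.     0.0001]
```

```bash
python3 -m crank '{"slide":[[0,0,0.001],[0,0,0.002],[0,0,0.003],[0,0,0.003],[0,0,0.003],[0,0,0.003],[0,0,0.003],[0,0,0.003]],"roll":[0,0,0,0,0,0,0,0],"grip":[0,0,0,0,0,0,0,0]}' | grep -E 'pos|ft'
python3 avg.py 4
```

```text
position: [0.6277, 0.0727, 0.1073]
ft_force: [0.6, -0.2, 0.6]
t 5.3 F [-0.05 -0.24 -0.01] sd [0.27 0.25 0.41] P [0.6277 0.0727 0.1073] sd [0. 0. 0.]
```

```bash
python3 -m crank '{"slide":[[0,0,0.001],[0,0,0.002],[0,0,0.002],[0,0,0.002],[0,0,0.002],[0,0,0.002],[0,0,0.002],[0,0,0.002]],"roll":[0,0,0,0,0,0,0,0],"grip":[0,0,0,0,0,0,0,0]}' | grep -E 'pos|ft'
python3 avg.py 4
```

```text
position: [0.6277, 0.0727, 0.1053]
ft_force: [0.5, 0.8, -0.6]
t 6.3 F [-0.07  0.07 -0.01] sd [0.26 0.34 0.13] P [0.6277 0.0727 0.1053] sd [0. 0. 0.]
```

```bash
python3 -m crank '{"slide":[[0,0,0.001],[0,0,0.002],[0,0,0.002],[0,0,0.002],[0,0,0.002],[0,0,0.002],[0,0,0.002],[0,0,0.002]],"roll":[0,0,0,0,0,0,0,0],"grip":[0,0,0,0,0,0,0,0]}' | grep -E 'pos|ft'
python3 avg.py 4
```

```text
position: [0.6278, 0.0727, 0.1034]
ft_force: [0.5, 0.7, 2.2]
t 7.3 F [ 0.41 -0.06  0.67] sd [0.37 0.27 0.42] P [0.6277 0.0727 0.1033] sd [0. 0. 0.]
```

```bash
python3 -m crank '{"slide":[[0,0,0.001],[0,0,0.002],[0,0,0.002],[0,0,0.002],[0,0,0.002],[0,0,0.002],[0,0,0.002],[0,0,0.002]],"roll":[0,0,0,0,0,0,0,0],"grip":[0,0,0,0,0,0,0,0]}' | grep -E 'pos|ft'
python3 avg.py 4
```

```text
position: [0.6278, 0.0727, 0.1019]
ft_force: [-0.2, -0.5, 5.4]
t 8.3 F [-1.29 -0.17  5.45] sd [0.34 0.3  0.09] P [0.6278 0.0727 0.1019] sd [0. 0. 0.]
```

```bash
python3 -m crank '{"slide":[[0,0,-0.012],[0,-0.02,-0.014],[0,-0.04,-0.014],[0,-0.055,-0.012],[0,-0.055,-0.006],[0,-0.055,-0.002],[0,-0.055,0.001],[0,-0.055,0.001]],"roll":[0,0,0,0,0,0,0,0],"grip":[0,0,0,0,0,0,0,0]}' | grep -E 'pos|ft'
python3 avg.py 6
```

```text
position: [0.646, 0.0205, 0.1004]
ft_force: [-1.0, -4.8, 5.5]
t 9.4 F [-1.45 -4.08  5.68] sd [0.22 0.22 0.49] P [0.646  0.0206 0.1008] sd [0.     0.     0.0001]
```

```bash
python3 -m crank '{"slide":[[0,0,-0.012],[0,-0.02,-0.014],[0,-0.04,-0.014],[0,-0.055,-0.014],[0,-0.055,-0.012],[0,-0.055,-0.006],[0,-0.055,0],[0,-0.055,0]],"roll":[0,0,0,0,0,0,0,0],"grip":[0,0,0,0,0,0,0,0]}' | grep -E 'pos|ft'
python3 avg.py 6
```

```text
position: [0.6637, -0.0304, 0.0991]
ft_force: [0.3, -0.0, 1.0]
t 10.5 F [-0.56  0.45  1.01] sd [0.67 0.54 0.54] P [ 0.6642 -0.0306  0.1003] sd [0.0002 0.0001 0.0003]
```

```bash
python3 -m crank '{"slide":[[0,0,0.001],[0,0,0.002],[0,0,0.003],[0,0,0.004],[0,0,0.005],[0,0,0.006],[0,0,0.006],[0,0,0.006]],"roll":[0,0,0,0,0,0,0,0],"grip":[0,0,0,0,0,0,0,0]}' | grep -E 'pos|ft'
python3 avg.py 3
```

```text
position: [0.6645, -0.031, 0.0954]
ft_force: [-2.1, 1.3, 7.3]
t 11.45 F [-1.68  1.81  7.74] sd [0.51 0.44 0.1 ] P [ 0.6645 -0.031   0.0954] sd [0. 0. 0.]
```

```bash
python3 -m crank '{"slide":[[0,0,0.001],[0,0,0.002],[0,0,0.003],[0,0,0.004],[0,0,0.005],[0,0,0.006],[0,0,0.006],[0,0,0.006]],"roll":[0,0,0,0,0,0,0,0],"grip":[0,0,0,0,0,0,0,0]}' | grep -E 'pos|ft'
python3 avg.py 3
```

```text
position: [0.6645, -0.031, 0.0897]
ft_force: [-3.7, 1.2, 10.6]
t 12.4 F [-3.19  1.6  10.56] sd [0.1  0.21 0.1 ] P [ 0.6645 -0.031   0.0897] sd [0. 0. 0.]
```

```bash
python3 -m crank '{"slide":[[0,0,-0.01],[0,0,-0.02],[0,0,-0.022],[0,0,-0.02],[0,0,-0.016],[0,0,-0.013],[0,0,-0.012],[0,0,-0.012]],"roll":[0,0,0,0,0,0,0,0],"grip":[0,0,0,0,0,0,0,0]}' | grep -E 'pos|ft'
python3 avg.py 5
```

```text
position: [0.6642, -0.0311, 0.1004]
ft_force: [-1.7, -0.1, 7.3]
t 13.45 F [-1.58  0.05  6.81] sd [0.3  0.6  0.47] P [ 0.6642 -0.0311  0.1005] sd [0. 0. 0.]
```

```bash
python3 -m crank '{"slide":[[0,0,-0.02],[0,0,-0.03],[0.02,0.007,-0.03],[0.045,0.015,-0.03],[0.067,0.022,-0.03],[0.067,0.022,-0.02],[0.067,0.022,-0.01],[0.067,0.022,-0.01]],"roll":[0,0,0,0,0,0,0,0],"grip":[0,0,0,0,0,0,0,0]}' | grep -E 'pos|ft'
python3 - <<'E'
from h import *
p=save('wrist','w3.png');s=observe();print(s['position'],s['time_s'])
for X in([.582,-.001,.084],[.582,-.001,.099],s['position']):print(proj(p,X))
E
```

```text
position: [0.5937, -0.0325, 0.1083]
ft_force: [-0.9, -0.4, -0.5]
[ 0.59408261 -0.03256381  0.10903382] 14.3
[[388.35800673 286.78210572]]
[[395.04915817 301.85011885]]
[[313.08125785 315.96646965]]
```

View pics/w3.png

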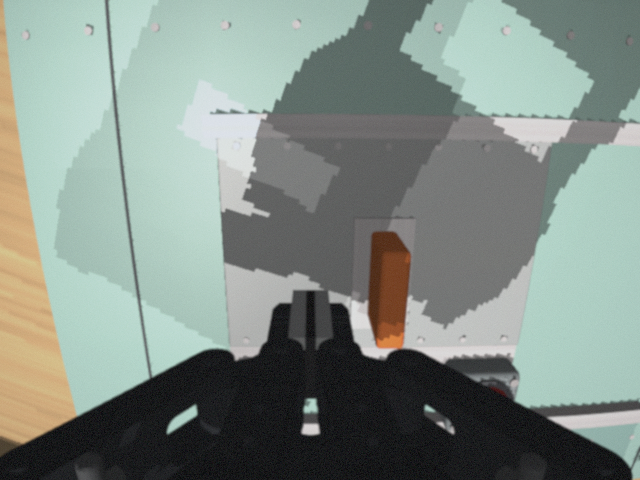

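The wrist view shows the rib at about (390,290) and the closed fingertips to its left at about (311,300), clear of it and within its length. Lowering next.

```bash
python3 -m crank '{"slide":[[0,0,0.01],[0,0,0.018],[0,0,0.022],[0,0,0.025],[0,0,0.027],[0,0,0.029],[0,0,0.029],[0,0,0.029]],"roll":[0,0,0,0,0,0,0,0],"grip":[0,0,0,0,0,0,0,0]}' | grep -E 'pos|ft'
python3 avg.py 2
```

```text
position: [0.5939, -0.0326, 0.0815]
ft_force: [-0.3, -0.7, -0.5]
t 15.2 F [-0.19  0.32  0.28] sd [0.17 0.18 0.11] P [ 0.5939 -0.0326  0.0815] sd [0. 0. 0.]
```

```bash
python3 -m crank '{"slide":[[0,0.004,0],[0,0.008,0],[0,0.012,0],[0,0.016,0],[0,0.02,0],[0,0.024,0],[0,0.028,0],[0,0.03,0]],"roll":[0,0,0,0,0,0,0,0],"grip":[0,0,0,0,0,0,0,0]}' | grep -E 'pos|ft'
python3 avg.py 2
```

```text
position: [0.5838, -0.004, 0.0814]
ft_force: [0.7, -2.6, -0.4]
t 16.1 F [-0.09 -0.33  0.32] sd [0.24 0.44 0.23] P [ 0.5837 -0.0038  0.0814] sd [0. 0. 0.]
```

```bash
python3 -m crank '{"slide":[[0,0.008,0],[0,0.016,0],[0,0.024,0],[0,0.032,0],[0,0.04,0],[0,0.047,0],[0,0.05,0],[0,0.05,0]],"roll":[0,0,0,0,0,0,0,0],"grip":[0,0,0,0,0,0,0,0]}' | grep -E 'pos|ft'
python3 - <<'E'
from h import *
p=save('top','t4.png');save('wrist','w4.png');s=observe();print(s['position'],s['ft_force'])
cv2.imwrite('pics/t4z.png',cv2.resize(p['frame'][140:340,200:420,::-1],None,fx=3.6,fy=2.9))
E
```

```text
position: [0.5668, 0.0435, 0.0813]
ft_force: [0.0, -1.6, -0.5]
[0.56683302 0.04301309 0.08122408] [ 0.59327987  0.02835017 -0.11818714]
```

View pics/w4.png

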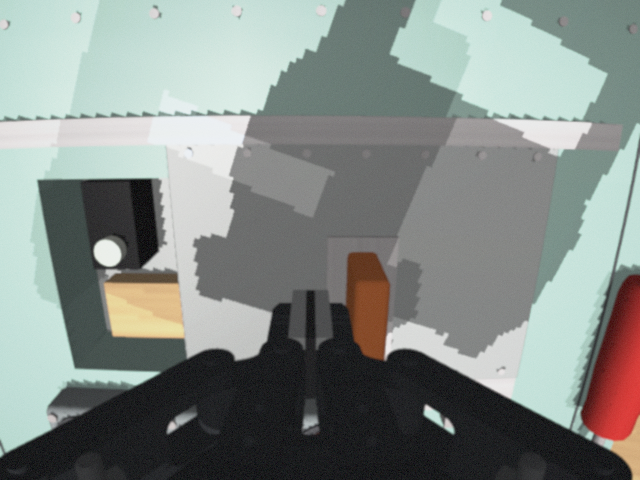

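The wrist view shows the hatch well open: the opening is exposed at about (110,270) and the rib is in contact at (367,300). I'll push on.

```bash
python3 -m crank '{"slide":[[0,0.003,0],[0,0.006,0],[0,0.009,0],[0,0.012,0],[0,0.014,0],[0,0.015,0],[0,0.016,0],[0,0.016,0]],"roll":[0,0,0,0,0,0,0,0],"grip":[0,0,0,0,0,0,0,0]}' | grep -E 'pos|ft'
python3 avg.py 2; python3 m.py
```

```text
position: [0.5623, 0.0564, 0.0813]
ft_force: [1.9, -10.9, -2.6]
t 17.9 F [  1.43 -11.14  -2.78] sd [0.4  0.09 0.02] P [0.5623 0.0564 0.0813] sd [0. 0. 0.]
top red [328 195  11  10  89] [332.7 199.5] z.108 [ 0.6627 -0.0305  0.104 ] z.09 [ 0.6664 -0.0308  0.088 ]
scene red [275 259  10   9  71] [279.4 263.1] z.108 [ 0.665  -0.0279  0.104 ] z.09 [ 0.6533 -0.0349  0.088 ]
scene red [299 261  10   9  73] [303.9 264.7] z.108 [0.6471 0.0233 0.104 ] z.09 [0.635  0.0173 0.088 ]
scene red [324 262  10  11  84] [328.7 266.9] z.108 [0.6306 0.0754 0.104 ] z.09 [0.6182 0.0704 0.088 ]
scene or [339 240   5  18  66] [341.4 248.5] z.108 [0.5691 0.0804 0.104 ] z.09 [0.5555 0.0755 0.088 ]
```

View pics/top_z.png

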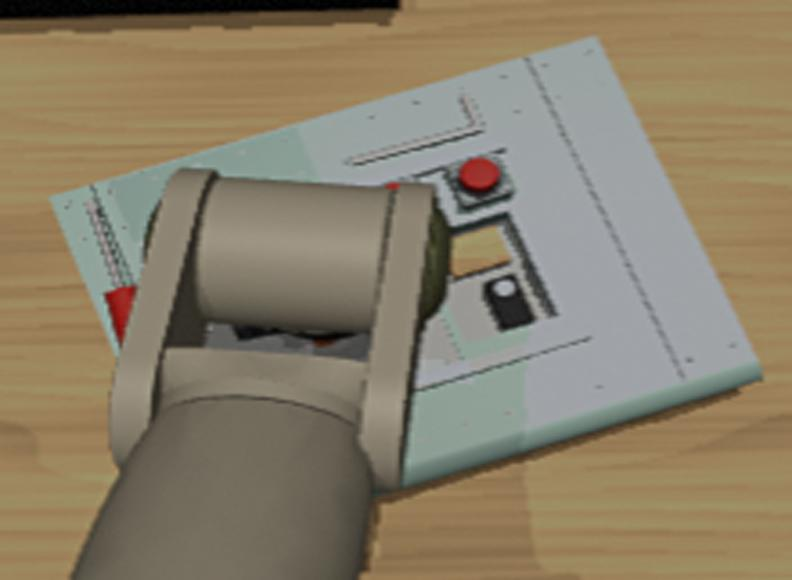

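```bash
python3 -m crank '{"slide":[[0,0.001,0],[0,0.002,0],[0,0.003,0],[0,0.003,0],[0,0.003,0],[0,0.003,0],[0,0.003,0],[0,0.003,0]],"roll":[0,0,0,0,0,0,0,0],"grip":[0,0,0,0,0,0,0,0]}' | grep -E 'pos|ft'
python3 avg.py 3
```

```text
position: [0.5623, 0.0567, 0.0814]
ft_force: [4.3, -23.7, -4.6]
t 18.95 F [  3.86 -23.57  -4.68] sd [0.12 0.41 0.22] P [0.5622 0.0567 0.0814] sd [0. 0. 0.]
```

The force rose to 24 N with no further motion, so this is the end stop. The rib has moved about 79 mm. Backing off and lifting.

```bash
python3 -m crank '{"slide":[[0,-0.008,0],[0,-0.016,0],[0,-0.02,0],[0,-0.02,-0.02],[0,-0.02,-0.05],[0,-0.02,-0.08],[0,-0.02,-0.1],[0,-0.02,-0.12]],"roll":[0,0,0,0,0,0,0,0],"grip":[0,0,0,0,0,0,0,0]}' | grep -E 'pos|ft'
python3 -m crank '{"slide":[[0.03,-0.02,0],[0.06,-0.04,0],[0.09,-0.06,0],[0.12,-0.08,0],[0.14,-0.09,0],[0.15,-0.1,0],[0.15,-0.1,0],[0.15,-0.1,0]],"roll":[0,0,0,0,0,0,0,0],"grip":[0,0,0,0,0,0,0,0]}' | grep -E 'pos|ft'
python3 m.py
```

```text
position: [0.5674, 0.0423, 0.2025]
ft_force: [0.2, -0.4, -0.4]
position: [0.4596, -0.1019, 0.2014]
ft_force: [0.2, -0.3, 0.3]
top red [328 195  11  10  89] [332.7 199.5] z.108 [ 0.6627 -0.0305  0.104 ] z.09 [ 0.6664 -0.0308  0.088 ]
top red [305 203  11  11  94] [309.8 208.1] z.108 [0.6443 0.0209 0.104 ] z.09 [0.6477 0.0215 0.088 ]
top red [282 212  11  10  89] [286.7 216.6] z.108 [0.6263 0.0726 0.104 ] z.09 [0.6294 0.0741 0.088 ]
top or [282 240   9  15  75] [285.8 247.2] z.108 [0.5578 0.0752 0.104 ] z.09 [0.5597 0.0767 0.088 ]
scene red [275 259  10   9  70] [279.3 263. ] z.108 [ 0.6648 -0.0282  0.104 ] z.09 [ 0.6531 -0.0352  0.088 ]
scene red [299 261  10   8  66] [303.9 264.6] z.108 [0.6468 0.0232 0.104 ] z.09 [0.6347 0.0172 0.088 ]
scene red [324 262  10   9  70] [328.6 266.5] z.108 [0.6296 0.0747 0.104 ] z.09 [0.6172 0.0698 0.088 ]
scene or [340 238   4  20  63] [341.5 246.8] z.108 [0.5642 0.0786 0.104 ] z.09 [0.5505 0.0737 0.088 ]
```

View pics/scene_z.png

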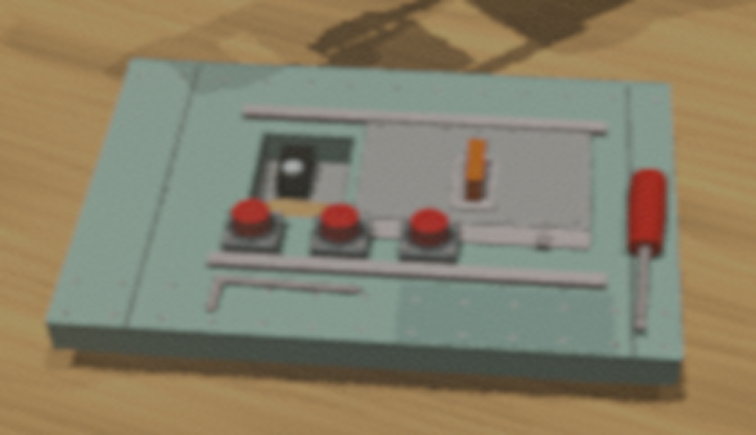

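The view shows the hatch fully open with the rib at (476,170), the three caps risen, and the screwdriver and hex key where they were. The scene camera puts the rib's shift at about 78.5 mm.

```bash
python3 -c "
from rig import *
print(close_job(), observe()['time_s'])"
```

```text
the job is handed in; nothing more can be done
the job is handed in; nothing more can be done
```

The hatch is open and let go, and the job was handed in about 21 s into the 54 s allowed.

- **Locks:** at about 2–3 mm down, the left and middle caps resisted with 5.5 N and were free. The right cap gave only 1 N and was locked.
- **Freeing the right lock:** I pressed it to about 14 mm, peaking at about 11 N in the readings. When I touched it again, it met firm resistance (6.8 N) at about 3 mm, so it was free.
- **Opening:** I pushed the hatch by its rib with the closed fingers. At the end stop the force rose to 24 N with no further movement; the rib is about 67 mm from the nearest button. I then backed off and moved the arm clear, where it read no contact force.

**Last checks:**
- The scene camera measured the rib's shift at about 78.5 mm, against the 72 mm needed.
- The top camera's measurement of the rib was cut off by my search box, so I didn't use it.
- The screwdriver and hex key looked unmoved in the last picture. I didn't check the glue bottle and model wheel separately, but the arm stayed well above the bench near them.
- A sideways force of about 4 N showed while I was feeling the middle cap. I put this down to friction on the cap.

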